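# Hang the counterweight, then click the overhead camera out to its notch and hold it

## Robot

A 6-joint arm with a two-finger parallel gripper is mounted at the origin on the work surface. World frame = base frame: x ahead of the robot, y to its left, z up, the work surface at z = 0. Lengths are in m, angles in rad, forces in N, time in s.
With the tool pointing down it reaches from about 0.3 to 0.85 m from the base axis. Payload 5.4 kg.
Tool frame: the origin (TCP) lies on the centre line of the jaws, within the pads' length; the fingertips stand 17 mm ahead of it and the grasp point (between the pads) lies 2 mm behind it; z points along the fingers, y is the direction in which the jaws open and shut (so a half turn about z gives the same grasp; the last joint's range is limited). The gripper opens to 85 mm and grips with 20 to 120 N. Pads are 22 mm wide; open, the fingers measure 114 mm over their backs; the gripper's body (76 mm by 85 mm) begins 54 mm behind the grasp point. The pads swing forward as they close: fully open they stand 13 mm farther back than shut.
Start: joints at [-1.55, 0.158, 1.597, -0, 1.386, -0.21], TCP at [0.132, -0.56, 0.248] pointing down, gripper open.
Joint ranges: [-2.91, 2.91], [-0.94, 2.29], [0.18, 2.7], [-1.29, 4.43], [0.17, 2.64], [-3, 3]. Speed limits (rad/s): [2.57, 2.57, 3.14, 3.14, 3.14, 3.14].

## Interface

Orientations are given as a rotation vector (axis times angle).
In Python, from workcell import env gives the robot as it stands.
- The arm moves only by the shell command python3 -m pendant 'ROWS' [FORCE]. ROWS is JSON, a list of rows, each a list of 7 numbers: the shift along the tool's x, y, z in units of 50 mm (1.0 is 50 mm), then the turn, a rotation vector about the tool's x, y, z in units of 10 degrees (1.0 is 10 degrees), then the closure, from 0 (fully open) to 1 (shut). In form: [[x, y, z, rx, ry, rz, jaw], ...]. A call has 1 to 20 rows; each row is the pose to reach, as a shift and turn from the pose commanded when the call began, along the tool's axes at that moment; what a row does not reach only later rows make up. A row lasts 1/8 s, in which the tool goes at most 62.5 mm and 10.7 degrees, less where a joint would pass 70% of its speed; a pose out of reach is approached as far as the arm can. A call with a gripper value outside its range is refused whole. The fingers move at their own pace and stop on an object; FORCE is the grip in N (left out, the last holds). Time passes only in rows, so rows that repeat a pose let the fingers close. It gives the time, the measured TCP pose, the force and the opening at its end, in the units of the state.
- env.state(): the state, without advancing time (a new reading comes with each control period).
- env.read_camera(name): name is "scene" or "top" or "wrist"; returns a dict with "img" (384x512x3 uint8, red, green, blue), "vfov" (degrees; the focal length in pixels is half the picture's height over the tangent of half this angle, whatever the lens; pixels are square), "cx", "cy" (the principal point, pixels), "R" (3x3) and "t" (3): a world point X has camera coordinates R X + t. Camera axes: x right, y down, z forward; pixel columns grow to the right and rows downward; lengths in m; the calibration is good to about 2 mm. A picture is of the moment at which its call begins. There is no depth.
- env.finish_job(): hands the job in, once; it reports no verdict.
Trained networks look in the newest picture that a camera, given by its name, has taken for a name from the list of things; names that differ only in an ending like _2 or _b are one class to them, and where a whole thing is asked for, a point or a joint stands for the part that bears it (a point fixed in the world has none). Each returns a list of dicts, best first, with "score" (0 to 1); they miss things now and then, are a little off and sometimes report something else, mostly with a low value. They report only what shows in the picture. A call takes as long as a camera call. They do not tell look-alikes from the thing itself.
- env.spot_in(camera, label): "extent" ([left, top, right, bottom] in pixels, round what is visible of it).
- env.trace(camera, label): "mask" (384x512 bool, what is visible of it) and "extent" ([left, top, right, bottom] in pixels, round what is visible of it).
- env.landmark_of(camera, label): "position" ([column, row] in pixels: a listed point, or the origin of a listed thing).
The state is a dict: "t": time; "joint_positions": joint angles; "joint_vel": joint speeds; "effort": joint torques, N m; "ee_pos": TCP position; "tool_rot": TCP orientation; "contact_force": force on the tool from outside, world axes, zero at the start; "ft_torque": the same for the moment, N m; "width": opening from 0.0 (shut) to 1.0 (fully open).
Only numpy, scipy, OpenCV 4.12 (cv2) and the standard library are available. Lean on these libraries where they do the work, as an engineer would, in place of code of your own. Each camera call takes 0.05 s, during which the arm holds its last target.

## Task

Get the overhead camera stand ready to photograph the pine cones: first hang the steel counterweight by its handle on the hook at the short end of the arm, then take the knob on top of the camera carriage and slide it outwards along the arm until you feel it click into the notch of the click plate, without running on past it. Finish while still holding the knob, keeping the carriage steady in the notch for the shot (do not let go), with the weight hanging still and free on its hook and the mug, tape roll and plate of cones left as they were.

Things in the scene. Friction and masses are not known exactly. Their poses are not given: they have to be found in the camera images.
- camera_stand: Fixed camera stand: base plate 190 x 180 mm, column 32 mm thick, black clamp head 56 x 50 x 56 mm, level aluminium arm of 30 x 30 mm section, axis 250 mm and top face 265 mm above the table. Origin on the table under the column. The arm runs along its own y: short end with the hook at y = +97 mm, camera end at -335 mm. z up.
- hook_seat (a point): Lowest point of the hook's axis, 245 mm above the table, 35 mm out from the arm's short end. The hook is one 10 mm round rod in the arm's upright plane: from the middle of the end face towards the stand's +y, a 5 mm dip here, then up to the tip. The weight's bar comes to rest across it, its centre 10 mm above this point.
- hook_tip (a point): Top of the hook's upturned tip, 277 mm above the table, 26 mm further out (+y of the stand) than the seat. A loop is threaded over the tip from the outer side, moving level towards the stand's -y with its bar above the tip, and is then lowered.
- camera_carriage: Black saddle 60 mm long, 56 mm wide on the arm's long side, a small grey camera under it (lens 148 mm above the table), a knob on top. Origin on the arm's axis, right under the knob, in line with the spring ball inside; axes as the stand's, outward is -y. Slides along the arm 85 to 300 mm from the column with 1 to 2 N drag, stays where left, starts within 30 mm of the inner end.
- knob (a point): Middle of the upright black knob on the carriage: a ribbed cylinder 30 mm in diameter and 34 mm high, from 288 to 322 mm above the table; the saddle's flat top below it is at 281 mm. It does not turn and moves only with the carriage.
- click_plate: Brass plate 56 x 16 mm, 3.5 mm high at its middle, on top of the arm's long side, fixed 170 to 235 mm from the column, hidden once the carriage is over it. Origin at its middle on the arm's top face; axes as the stand's. A dark 9 mm groove across its middle is the notch: the ball is in it when the carriage's origin is at the plate's y.
- notch (a point): Top middle of that groove. Pushing outwards, the drag rises to about 5 N as the ball climbs the plate's ramp (23 to 9 mm before the notch) and falls off on the flat crest; over the last 4 mm the carriage is drawn in, and then it meets a firm stop: some 9 to 14 N would push it on out. Within about 3 mm of the notch it centres itself.
- counterweight: Steel counterweight, 0.55 to 0.85 kg, upright: round body 56 mm in diameter, 40 mm high, under a tall stirrup handle in its own x-z plane: two flat straps (14 mm wide in y, 6 mm thick), outer faces 52 mm apart in x, rising to 125 mm, joined at the top by a round 10 mm bar. Origin at the middle of its underside. Held across the straps' outer faces, the bar's middle stays free for the hook.
- handle_bar (a point): Middle of the handle's cross bar, 120 mm above the counterweight's underside, straight above its centre. The opening under the bar is 40 mm wide and 75 mm high.
- mug: White ceramic mug 76 mm in diameter and 92 mm high with a handle; leave it alone. Origin at the middle of its underside.
- tape_roll: Roll of paper tape lying flat, 96 mm in diameter, 24 mm high; leave it alone. Origin at the middle of its underside.
- cone_plate: White plate 128 mm in diameter with three pine cones up to 67 mm high, standing on the table under the arm's long side; leave it alone. Origin at the middle of its underside.
Things that resemble listed ones, but are neither listed nor needed, are in the scene too. Of the things shaped like the counterweight, the steel one is meant.

How it is judged:
On the way, in this order (a step that is already met when the one before it is completed fails the run):
1. the counterweight hangs on the hook, let go (distance between handle_bar and hook_seat below 0.02 m and contact force between counterweight and camera_stand above 3 N and contact force between the fingers and counterweight below 0.1 N), for 0.2 s.
2. the carriage sits in the notch, held by the fingers (y of camera_carriage in the frame of click_plate between -0.003 and 0.003 m and contact force between the fingers and camera_carriage above 1.5 N), for 0.3 s.
At the end, for the whole second after the job is handed in: The carriage's origin is within 3 mm of the notch along the arm and still, with the fingers still on it (contact force over 1.5 N); the counterweight hangs on the hook alone (bar within 20 mm of the seat, hanging upright within 0.25 rad, slower than 0.06 m/s, not touched by the robot) (all of step 2 and linear speed of camera_carriage below 0.01 m/s and distance between handle_bar and hook_seat below 0.02 m and height (world z) of counterweight above 0.1 m and contact force between counterweight and camera_stand above 3 N and contact force between the arm and counterweight below 0.1 N and linear speed of counterweight below 0.06 m/s and angle between counterweight's own z axis and vertical below 0.25 rad); the arm keeps its last pose, push and grip.
It fails at once if the carriage runs more than 20 mm past the notch (y of camera_carriage in the frame of click_plate below -0.02 m).
It fails at once if the mug is moved more than 20 mm (distance of mug from where it was at the start of the episode above 0.02 m).
It fails at once if the tape roll is moved more than 20 mm (distance of tape_roll from where it was at the start of the episode above 0.02 m).
It fails at once if the plate of cones is moved more than 20 mm (distance of cone_plate from where it was at the start of the episode above 0.02 m).
It also fails if it takes over 72 s, if anything falls off the work surface, if the arm or the gripper's body presses on something with over 40 N, if the wrist force passes 120 N, or if a joint passes its speed limit or range.

## Working session

There is one attempt and no reset: what is moved stays moved. The work goes in short steps, Python scripts to look and compute and a shell command to move; the robot and the scene stay as the last step left them, time stands still between calls to the robot, and variables do not carry over. Pictures are saved under pics/ and viewed, and the job is handed in when it is done.

```bash
ls; mkdir -p pics; python3 - <<'E'
from workcell import env
import cv2
s=env.state()
print({k:(v if not hasattr(v,'round') else v.round(4) if hasattr(v,'shape') else v) for k,v in s.items()})
for c in ['scene','top','wrist']:
    d=env.read_camera(c); cv2.imwrite(f'pics/{c}0.png',d['img'][:,:,::-1]); print(c,d['vfov'],d['cx'],d['cy'],d['R'].tolist() if hasattr(d['R'],'tolist') else d['R'],d['t'])
    for l in ['camera_stand','hook_seat','hook_tip','camera_carriage','knob','click_plate','notch','counterweight','handle_bar','mug','tape_roll','cone_plate']:
        print(l,[(round(x['score'],2),[round(float(v)) for v in x['position']]) for x in env.landmark_of(c,l)][:3])
E
```

```text
pics
{'t': 0.0, 'joint_positions': array([-1.5501,  0.1591,  1.5983,  0.    ,  1.3862, -0.2101]), 'joint_vel': array([ 0.0006,  0.0004,  0.0001,  0.0016, -0.0003,  0.0009]), 'effort': array([ 1.30000e-03, -3.96004e+01, -3.31432e+01, -1.00000e-04,
        8.30000e-03,  0.00000e+00]), 'ee_pos': array([ 0.1315, -0.5592,  0.2473]), 'tool_rot': array([-3.1188e+00, -3.6150e-01, -3.0000e-04]), 'contact_force': array([-0.5831, -0.5083,  0.041 ]), 'ft_torque': array([ 0.0056, -0.0193,  0.0154]), 'width': 0.9970592342050913}
scene 56.32528677225917 254.32277416929563 190.61735771526742 [[-0.012349119580397442, 0.9998715036167573, 0.010221325782591066], [0.6587329248544331, 0.015825392754293358, -0.7522104031831095], [-0.752275503361842, -0.002556012389870975, -0.6588437097235961]] [-0.07094052 -0.17594233  1.38170556]
camera_stand [(0.69, [181, 227]), (0.61, [264, 286]), (0.26, [181, 208])]
hook_seat [(0.71, [333, 224])]
hook_tip [(0.71, [349, 212])]
camera_carriage [(0.86, [223, 216])]
knob [(0.47, [306, 225])]
click_plate [(0.59, [176, 207])]
notch [(0.61, [178, 206])]
counterweight [(0.89, 
[... 750 characters left out ...]
 [(0.98, [265, 215]), (0.98, [256, 259]), (0.83, [208, 273])]
handle_bar [(0.96, [200, 274]), (0.73, [252, 257]), (0.71, [268, 212])]
mug [(0.86, [346, 221])]
tape_roll [(0.97, [194, 219])]
cone_plate [(0.93, [320, 133]), (0.74, [191, 220])]
wrist 61.729391829723944 252.25293682703582 190.49881409618996 [[0.22793438308569194, -0.9736764416751781, 0.00032238813623518275], [-0.9381560031174658, -0.21953052730790182, 0.26771189998686573], [-0.2605939961357668, -0.06132319713354757, -0.9634989541620239]] [-0.57355808 -0.03552581  0.377573  ]
camera_stand []
hook_seat []
hook_tip []
camera_carriage []
knob []
click_plate []
notch []
counterweight []
handle_bar []
mug []
tape_roll []
cone_plate []
```

View pics/scene0.png

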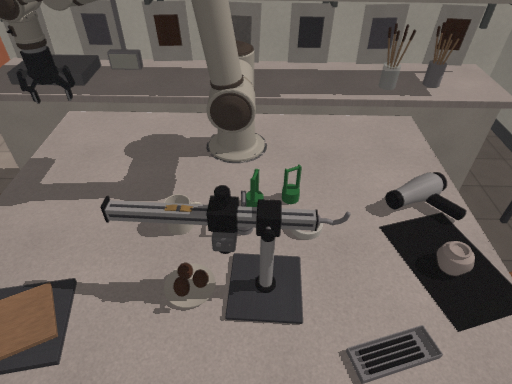

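View pics/top0.png

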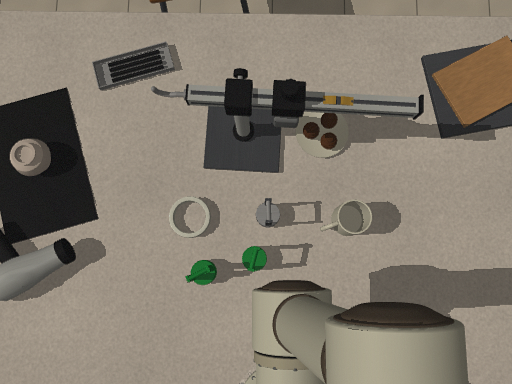

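The steel counterweight is at about (267,213) in the top view. The other two are green. The arm runs along world y, with the hook at the left, (155-185,92). Next I turn these into positions.

```bash
cat > h.py <<'E'
import numpy as np, cv2
from workcell import env
def cam(c,name=None):
    d=env.read_camera(c)
    if name: cv2.imwrite(f'pics/{name}.png',d['img'][:,:,::-1])
    return d
def ray(d,p):
    f=d['img'].shape[0]/2/np.tan(np.radians(d['vfov'])/2)
    R=np.array(d['R']);t=np.array(d['t'])
    v=R.T@np.array([(p[0]-d['cx'])/f,(p[1]-d['cy'])/f,1.])
    return -R.T@t, v
def atz(d,p,z):
    o,v=ray(d,p); return (o+v*(z-o[2])/v[2]).round(4)
def proj(d,X):
    f=d['img'].shape[0]/2/np.tan(np.radians(d['vfov'])/2)
    c=np.array(d['R'])@X+np.array(d['t']); return np.array([d['cx']+f*c[0]/c[2],d['cy']+f*c[1]/c[2]]).round(1)
def tri(dps):
    A=np.zeros((3,3));b=np.zeros(3)
    for d,p in dps:
        o,v=ray(d,p);v=v/np.linalg.norm(v);P=np.eye(3)-np.outer(v,v);A+=P;b+=P@o
    return np.linalg.solve(A,b).round(4)
def crop(d,name,x0,y0,x1,y1,k=4):
    cv2.imwrite(f'pics/{name}.png',cv2.resize(d['img'][y0:y1,x0:x1,::-1],None,fx=k,fy=k,interpolation=cv2.INTER_CUBIC))
E
python3 - <<'E'
from h import *
Z=dict(camera_stand=0,hook_seat=.245,hook_tip=.277,camera_carriage=.25,knob=.305,notch=.2685,click_plate=.265,counterweight=0,handle_bar=.12,mug=0,tape_roll=0,cone_plate=0)
for c in ['top','scene']:
    d=cam(c)
    for l,z in Z.items():
        print(c,l,[(round(x['score'],2),np.round(x['position'],1).tolist(),atz(d,x['position'],z).tolist()) for x in env.landmark_of(c,l)][:3])
    if c=='top': crop(d,'topA',140,60,340,200); crop(d,'topB',160,180,360,300)
    else: crop(d,'scA',160,150,360,260)
E
```

```text
top camera_stand [(0.74, [243.4, 131.2], [0.6389, 0.105, 0.0]), (0.63, [268.0, 210.7], [0.4454, 0.0425, 0.0]), (0.5, [349.7, 221.5], [0.4228, -0.1507, 0.0])]
top hook_seat [(0.84, [170.9, 93.4], [0.6437, 0.2351, 0.245])]
top hook_tip [(0.7, [153.8, 84.1], [0.6495, 0.2609, 0.277]), (0.53, [169.1, 91.9], [0.6349, 0.2319, 0.277])]
top camera_carriage [(0.63, [286.5, 98.7], [0.6345, 0.014, 0.25])]
top knob [(0.96, [293.0, 90.5], [0.6303, 0.0055, 0.305])]
top notch [(0.63, [342.6, 100.2], [0.6265, -0.0889, 0.2685])]
top click_plate [(0.56, [337.9, 99.3], [0.6293, -0.0808, 0.265])]
top counterweight [(0.89, [266.4, 213.8], [0.4379, 0.0462, 0.0]), (0.6, [253.1, 258.7], [0.3323, 0.0759, 0.0]), (0.59, [206.2, 271.5], [0.301, 0.1846, 0.0])]
top handle_bar [(0.75, [198.3, 273.7], [0.3004, 0.187, 0.12]), (0.74, [348.5, 220.1], [0.4164, -0.1251, 0.12]), (0.69, [254.1, 260.1], [0.3301, 0.0719, 0.12])]
top mug [(0.65, [349.5, 219.3], [0.428, -0.1503, 0.0])]
top tape_roll [(0.93, [190.2, 218.9], [0.423, 0.2266, 0.0]), (0.69, [320.9, 132.1], [0.6394, -0.0837, 0.0])]
top cone_plate [(0.58, [319.0, 132
[... 405 characters left out ...]
0.0546, 0.2685]), (0.65, [177.5, 206.3], [0.6245, -0.0816, 0.2685])]
scene click_plate [(0.53, [181.9, 204.7], [0.6158, -0.0744, 0.265])]
scene counterweight [(0.82, [288.3, 197.6], [0.2969, 0.1843, 0.0]), (0.81, [252.3, 203.4], [0.3269, 0.0686, 0.0]), (0.5, [244.6, 226.4], [0.4266, 0.0475, 0.0])]
scene handle_bar [(0.81, [295.5, 168.3], [0.2975, 0.1972, 0.12]), (0.73, [245.5, 196.7], [0.4281, 0.0509, 0.12]), (0.61, [252.8, 173.6], [0.3263, 0.0693, 0.12])]
scene mug [(0.72, [180.7, 226.3], [0.4303, -0.141, -0.0]), (0.59, [180.9, 208.5], [0.3552, -0.1529, 0.0])]
scene tape_roll []
scene cone_plate [(0.55, [189.3, 288.2], [0.6408, -0.0843, 0.0]), (0.31, [222.7, 194.0], [0.2845, -0.0285, 0.0])]
```

View pics/topA.png

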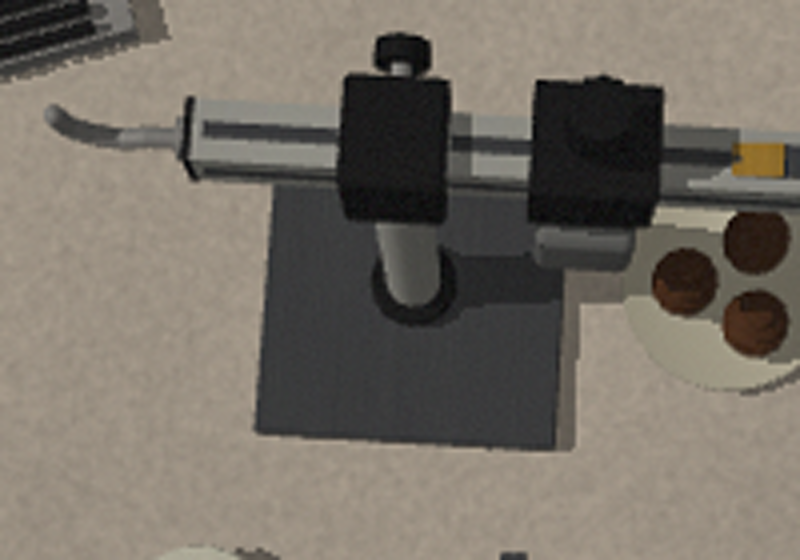

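View pics/topB.png

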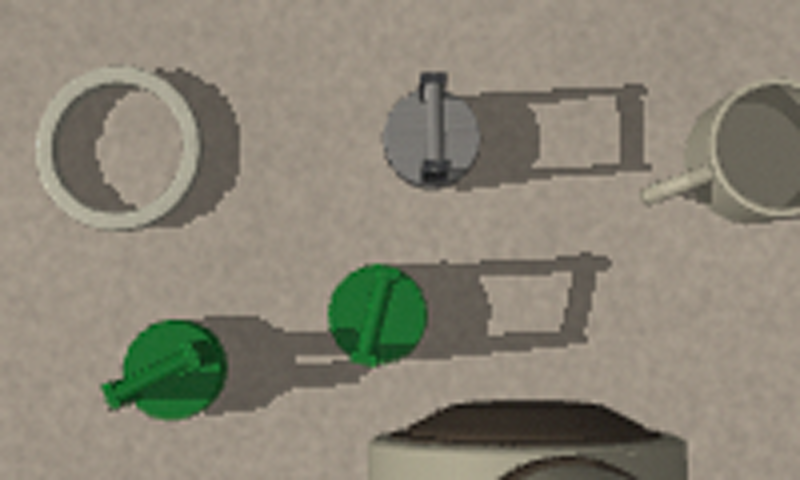

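View pics/scA.png

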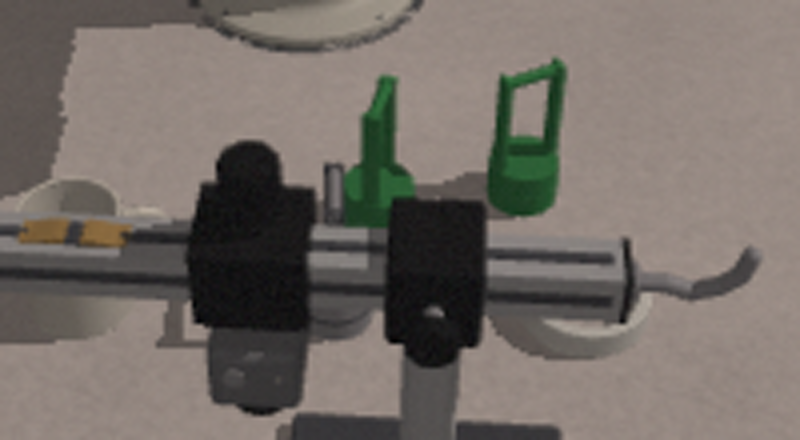

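```bash
cat >> h.py <<'E'
from scipy.spatial.transform import Rotation as Ro
def rows(target,yaw=90.):
    """shift in move units to bring TCP to target w/ tool down, tool x at yaw"""
    s=env.state();R=Ro.from_rotvec(s['tool_rot'])
    yw=np.radians(yaw);c,n=np.cos(yw),np.sin(yw)
    T=Ro.from_matrix(np.array([[c,n,0],[n,-c,0],[0,0,-1.]]))
    dp=R.inv().apply(np.array(target)-s['ee_pos'])/.05
    dr=np.degrees((R.inv()*T).as_rotvec())/10
    return dp.round(3),dr.round(3)
E
python3 - <<'E'
from h import *
print(rows([.41,.047,.248]))
E
```

```text
(array([ 8.1970e+00, -1.0539e+01,  6.0000e-03]), array([ 0.   , -0.   , -7.678]))
```

```bash
python3 -m pendant '[[8.5,-10.4,0,0,0,-7.68,0],[8.5,-10.4,0,0,0,-7.68,0],[8.5,-10.4,0,0,0,-7.68,0],[8.5,-10.4,0,0,0,-7.68,0],[8.5,-10.4,0,0,0,-7.68,0],[8.5,-10.4,0,0,0,-7.68,0],[8.5,-10.4,0,0,0,-7.68,0],[8.5,-10.4,0,0,0,-7.68,0],[8.5,-10.4,0,0,0,-7.68,0],[8.5,-10.4,0,0,0,-7.68,0],[8.5,-10.4,0,0,0,-7.68,0],[8.5,-10.4,0,0,0,-7.68,0],[8.5,-10.4,0,0,0,-7.68,0],[8.5,-10.4,0,0,0,-7.68,0],[8.5,-10.4,0,0,0,-7.68,0],[8.5,-10.4,0,0,0,-7.68,0]]'
python3 - <<'E'
from h import *
d=cam('wrist','w1')
for l in ['counterweight','handle_bar']:
    print(l,[(round(x['score'],2),np.round(x['position'],1).tolist(),atz(d,x['position'],.12 if l[0]=='h' else 0).tolist()) for x in env.landmark_of('wrist',l)][:3])
s=env.state();print(s['t'],s['ee_pos'],s['tool_rot'],s['joint_positions'])
E
```

```text
t: 5.25
ee_pos: [0.4262, 0.0431, 0.2484]
tool_rot: [2.222, 2.22, 0.0]
contact_force: [-0.4, 0.4, 0.1]
width: 1.004
counterweight [(0.58, [262.0, 162.6], [0.436, 0.0422, 0.0]), (0.58, [173.5, 136.3], [0.3338, 0.0731, 0.0]), (0.56, [133.3, 28.1], [0.2989, 0.1867, 0.0])]
handle_bar [(0.91, [135.9, 151.9], [0.3324, 0.0734, 0.12]), (0.76, [262.1, 187.8], [0.4326, 0.0437, 0.12])]
5.4 [0.42625847 0.04344752 0.24832567] [2.22149856e+00 2.22131942e+00 3.03002543e-05] [-1.82038116e-01 -2.40629608e-01  1.98346824e+00 -1.03334308e-05
  1.39870525e+00 -1.81955706e-01]
```

View pics/w1.png

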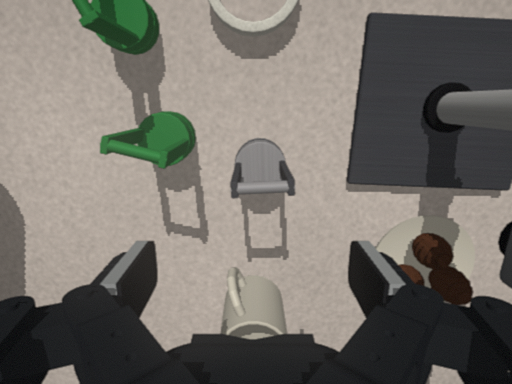

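The wrist view shows the steel bar from (234,190) to (292,188), roughly centred between the open fingers. I measure its centre and angle, and the direction of the stand arm from the top view.

```bash
python3 - <<'E'
from h import *
d=cam('wrist'); crop(d,'w1c',220,130,310,210,8)
a=atz(d,(234,190),.12);b=atz(d,(292,188),.12);print(a,b,(a+b)/2,np.degrees(np.arctan2(*(b-a)[1::-1])))
m=max((x for x in env.trace('wrist','counterweight') if 200<x['extent'][0]<260),key=lambda x:x['score'],default=None)
print(m and m['extent'])
t=cam('top')
# arm edges from topA crop: ends; hook end and far end plate at z=.265 
A=atz(t,(140+192/4,60+138/4),.265)
crop(t,'topC',300,70,450,140,5)
h=atz(t,(140+130/4,60+138/4),.245);print(A,h)
E
```

```text
[0.4096 0.0423 0.12  ] [0.457  0.0439 0.12  ] [0.4333 0.0431 0.12  ] 1.9333006949184888
[234.3, 136.7, 294.9, 199.1]
[0.6347 0.1988 0.265 ] [0.6415 0.2319 0.245 ]
```

View pics/w1c.png

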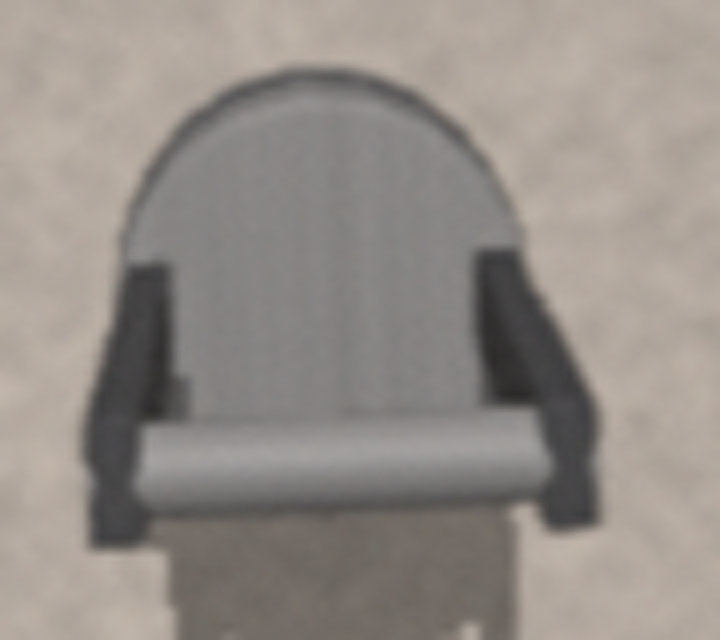

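View pics/topC.png

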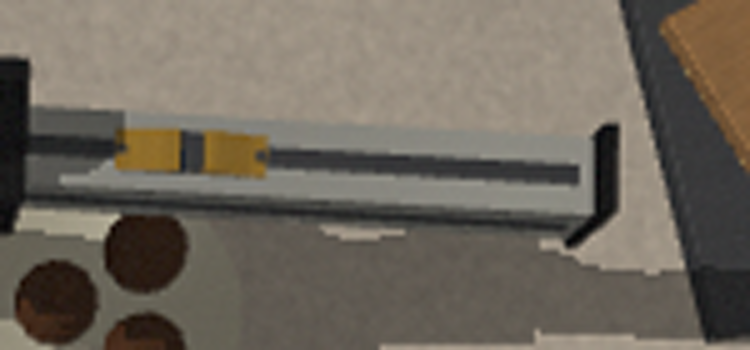

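```bash
python3 - <<'E'
from h import *
d=cam('wrist')
a=atz(d,(237.5,188.4),.12);b=atz(d,(288.8,186.6),.12);print(a,b,(a+b)/2,np.degrees(np.arctan2(*(b-a)[1::-1])))
print('outer',atz(d,(231.3,190),.12),atz(d,(295,188),.12))
t=cam('top')
p=atz(t,(191.25,92.5),.265);q=atz(t,(415.6,105),.265);print('slot',p,q,(p-q)/np.linalg.norm(p-q),np.degrees(np.arctan2((q-p)[0],-(q-p)[1])))
print('notch',atz(t,(338.4,100.4),.2685))
print('tip',atz(t,(153,87.5),.277),atz(t,(168,95.3),.245))
s=cam('scene'); print('notch sc',atz(s,(178.3,208.2),.2685))
print(rows([.433,.0435,.1],91))
E
```

```text
[0.4125 0.0438 0.12  ] [0.4544 0.0453 0.12  ] [0.43345 0.04455 0.12   ] 2.0502859707442695
outer [0.4074 0.0425 0.12  ] [0.4595 0.0441 0.12  ]
slot [0.6387 0.1929 0.265 ] [ 0.6204 -0.2247  0.265 ] [0.04377982 0.9990412  0.        ] -2.509201067085633
notch [ 0.626  -0.0811  0.2685]
tip [0.6429 0.262  0.277 ] [0.6398 0.2405 0.245 ]
notch sc [ 0.63   -0.079   0.2685]
(array([-0.005,  0.135,  2.966]), array([-0.   , -0.   , -0.097]))
```

```bash
python3 -m pendant '[[0.01,0.14,0.9,0,0,-0.2,0],[0.01,0.14,1.8,0,0,-0.2,0],[0.01,0.14,2.5,0,0,-0.2,0],[0.01,0.14,2.97,0,0,-0.2,0],[0.01,0.14,2.97,0,0,-0.2,0]]' 80
python3 - <<'E'
from h import *
d=cam('wrist','w2');s=env.state();print(s['ee_pos'],s['contact_force'],s['width'])
E
```

```text
t: 6.32
ee_pos: [0.4316, 0.0445, 0.0982]
tool_rot: [-2.179, -2.258, 0.004]
contact_force: [0.4, -0.4, 0.3]
width: 0.996
[0.43296231 0.04429363 0.099645  ] [-0.45250307  0.91869438 -0.33148461] 0.9969516034138275
```

View pics/w2.png

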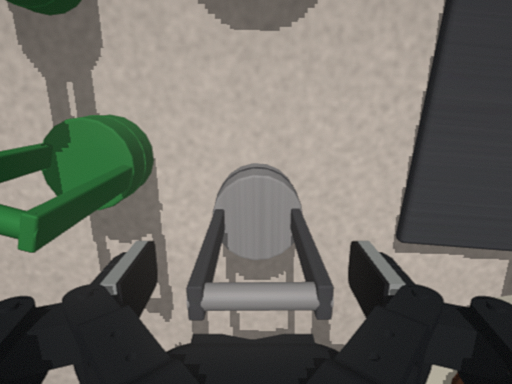

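The bar sits between the two pads, so I close and lift.

```bash
python3 -m pendant '[[0,0,0,0,0,0,0.3],[0,0,0,0,0,0,0.6],[0,0,0,0,0,0,0.8],[0,0,0,0,0,0,1],[0,0,0,0,0,0,1],[0,0,0,0,0,0,1],[0,0,0,0,0,0,1]]' 80
python3 -m pendant '[[0,0,-0.3,0,0,0,1],[0,0,-0.6,0,0,0,1],[0,0,-1.2,0,0,0,1],[0,0,-1.6,0,0,0,1],[0,0,-1.6,0,0,0,1]]'
python3 - <<'E'
from h import *
d=cam('wrist','w3');s=env.state();print(s['ee_pos'],s['contact_force'],s['width'])
E
```

```text
t: 7.25
ee_pos: [0.4346, 0.044, 0.1014]
tool_rot: [2.18, 2.259, 0.003]
contact_force: [0.9, -0.3, 6.8]
width: 0.596
t: 7.88
ee_pos: [0.4345, 0.044, 0.1818]
tool_rot: [2.179, 2.258, 0.004]
contact_force: [-0.8, 0.6, -6.1]
width: 0.598
[0.43344347 0.04417633 0.18025438] [-0.45968779  0.04413763 -6.38868614] 0.5952766743867217
```

View pics/w3.png

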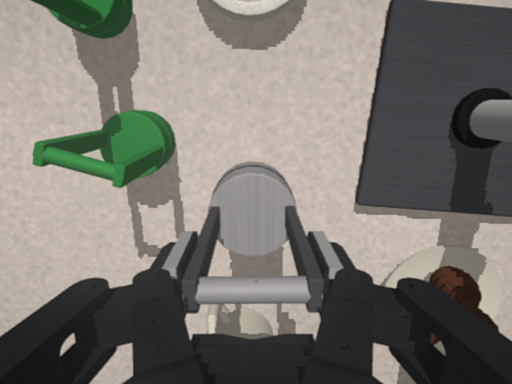

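```bash
python3 - <<'E'
from h import *
print(rows([.45,.16,.285],87.5)); print(rows([.45,.32,.285],87.5));print(rows([.643,.32,.285],87.5))
s=cam('scene');t=cam('top')
print('seat',tri([(t,(170,94)),(s,(332.5,224.6))]),'tip',tri([(t,(153.6,85.8)),(s,(348,213.8))]))
E
```

```text
(array([ 2.303,  0.415, -2.095]), array([0.007, 0.001, 0.452]))
(array([ 5.501,  0.528, -2.096]), array([0.007, 0.001, 0.452]))
(array([ 5.365,  4.386, -2.091]), array([0.007, 0.001, 0.452]))
seat [0.6436 0.2374 0.2418] tip [0.6465 0.2617 0.2765]
```

```bash
python3 -m pendant '[[0.3,0.1,-0.8,0,0,0.2,1],[0.8,0.2,-1.6,0,0,0.45,1],[1.5,0.3,-2.1,0,0,0.45,1],[2.3,0.4,-2.1,0,0,0.45,1],[3.2,0.45,-2.1,0,0,0.45,1],[4.1,0.5,-2.1,0,0,0.45,1],[4.9,0.8,-2.1,0,0,0.45,1],[5.4,1.5,-2.1,0,0,0.45,1],[5.4,2.3,-2.1,0,0,0.45,1],[5.4,3.1,-2.1,0,0,0.45,1],[5.37,3.8,-2.1,0,0,0.45,1],[5.37,4.2,-2.1,0,0,0.45,1],[5.37,4.38,-2.1,0,0,0.45,1],[5.37,4.38,-2.1,0,0,0.45,1],[5.37,4.38,-2.1,0,0,0.45,1]]'
python3 - <<'E'
from h import *
d=cam('wrist','w4');s=env.state();print(s['ee_pos'],s['contact_force'],s['width'])
for l in ['hook_tip','hook_seat']:print(l,[(x['score'],x['position'],atz(d,x['position'],.277 if l[5]=='t' else .245)) for x in env.landmark_of('wrist',l)])
t=cam('top');crop(t,'t4',100,50,260,170,5)
t=cam('scene');crop(t,'s4',300,140,440,260,5)
print(rows([.643,.237,.285],87.5))
E
```

```text
t: 9.9
ee_pos: [0.6418, 0.3205, 0.2844]
tool_rot: [-2.268, -2.173, 0.002]
contact_force: [0.0, -0.6, -6.1]
width: 0.6
[0.64185364 0.32055469 0.28481469] [ 0.23933522  0.64668876 -6.53131961] 0.5958893667611714
hook_tip []
hook_seat []
(array([-1.666,  0.085,  0.003]), array([ 0.001, -0.001,  0.004]))
```

View pics/w4.png

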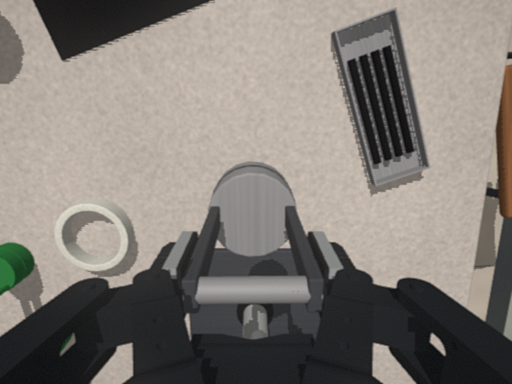

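View pics/t4.png

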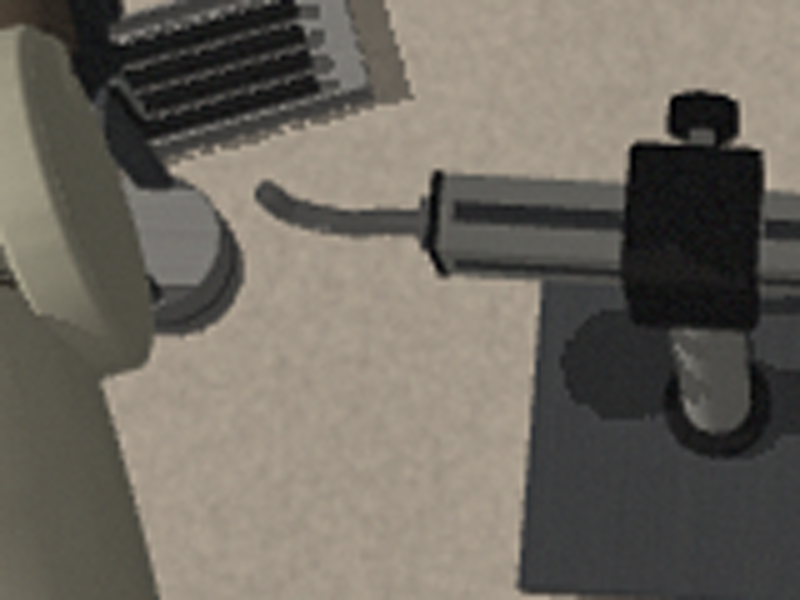

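View pics/s4.png

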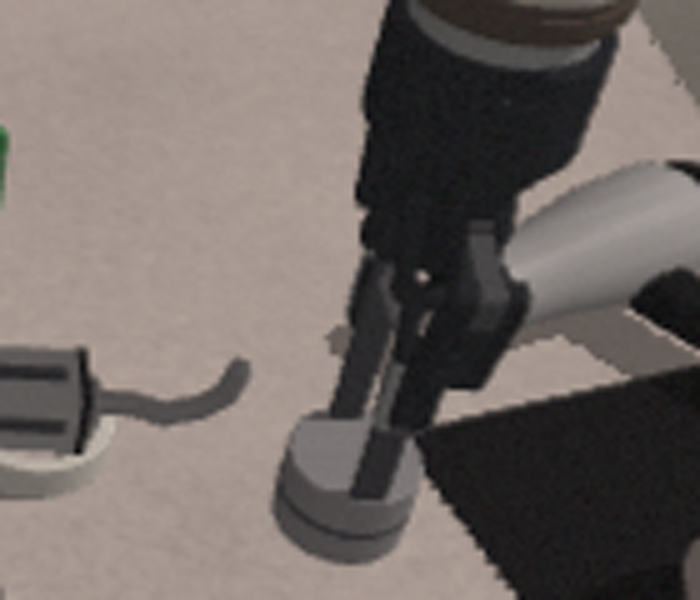

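The wrist view shows the hook tip at about (255,310), centred on the bar, so I thread it level.

```bash
python3 -m pendant '[[-0.4,0.03,0,0,0,0,1],[-0.8,0.05,0,0,0,0,1],[-1.2,0.05,0,0,0,0,1],[-1.5,0.05,0,0,0,0,1],[-1.68,0.05,0,0,0,0,1],[-1.68,0.05,0,0,0,0,1]]'
python3 - <<'E'
from h import *
d=cam('wrist','w5');s=env.state();print(s['ee_pos'],s['contact_force'],s['width'])
t=cam('scene');crop(t,'s5',280,130,420,250,5)
E
```

```text
t: 10.9
ee_pos: [0.6416, 0.2356, 0.2849]
tool_rot: [-2.27, -2.172, -0.001]
contact_force: [-0.6, 0.5, -6.8]
width: 0.594
[0.64151985 0.23632443 0.28484425] [ 0.03126137  0.87455808 -6.32789044] 0.5993871473537794
```

View pics/w5.png

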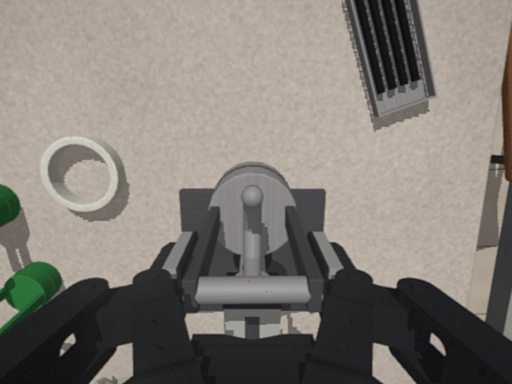

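View pics/s5.png

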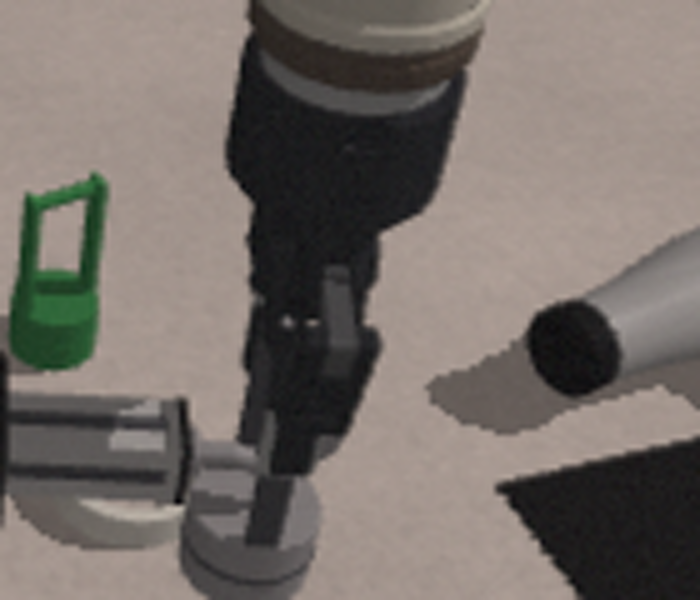

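The tip, at (252,195), has passed through the loop and the bar is inside it. Now I lower.

```bash
python3 - <<'E'
from h import *
d=cam('wrist'); print(atz(d,(252,192),.277))
E
python3 -m pendant '[[0,0,0.25,0,0,0,1],[0,0,0.5,0,0,0,1],[0,0,0.7,0,0,0,1],[0,0,0.82,0,0,0,1],[0,0,0.82,0,0,0,1]]'
python3 -m pendant '[[0,0,0.06,0,0,0,1],[0,0,0.12,0,0,0,1],[0,0,0.12,0,0,0,1]]'
python3 -m pendant '[[0,0,0.04,0,0,0,1],[0,0,0.04,0,0,0,1]]'
```

```text
[0.641  0.2679 0.277 ]
t: 11.68
ee_pos: [0.6412, 0.2362, 0.243]
tool_rot: [-2.268, -2.172, 0.002]
contact_force: [0.6, 0.4, -6.2]
width: 0.597
t: 12.05
ee_pos: [0.6414, 0.2362, 0.2376]
tool_rot: [-2.269, -2.173, 0.001]
contact_force: [-0.8, -0.5, -7.2]
width: 0.593
t: 12.3
ee_pos: [0.6419, 0.2363, 0.2369]
tool_rot: [2.268, 2.172, 0.002]
contact_force: [-1.8, -0.3, -1.1]
width: 0.601
```

```bash
python3 -m pendant '[[0,0,0.02,0,0,0,1],[0,0,0.02,0,0,0,1]]'
python3 - <<'E'
from h import *
d=cam('wrist','w6');print(env.state()['contact_force'],env.state()['ee_pos'])
t=cam('scene');crop(t,'s6',280,130,420,250,5)
E
```

```text
t: 12.55
ee_pos: [0.642, 0.2363, 0.2367]
tool_rot: [2.268, 2.172, 0.003]
contact_force: [-3.4, -0.3, 4.3]
width: 0.594
[-4.98822993 -1.27282541  5.30145838] [0.64196243 0.23635811 0.23660328]
```

View pics/w6.png

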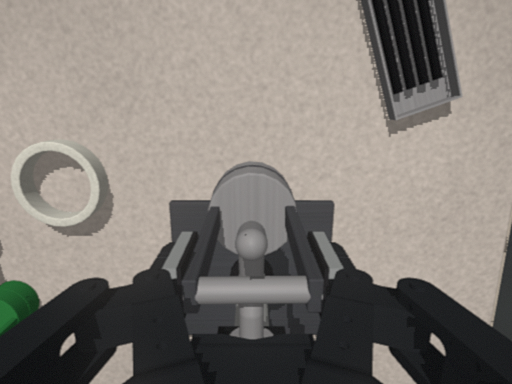

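View pics/s6.png

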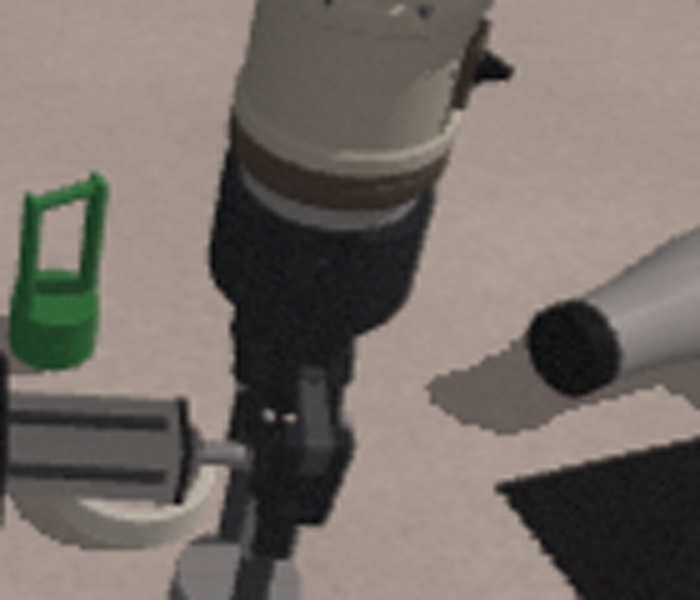

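The bar is across the rod, between the tip and the arm end, and the force has reversed. I release and back off upward.

```bash
python3 -m pendant '[[0,0,-0.02,0,0,0,1],[0,0,-0.02,0,0,0,0.35],[0,0,-0.02,0,0,0,0.2],[0,0,-0.02,0,0,0,0.1],[0,0,-0.02,0,0,0,0.0],[0,0,-0.02,0,0,0,0]]'
python3 - <<'E'
from h import *
d=cam('wrist','w7');print(env.state()['contact_force'],env.state()['ee_pos'],env.state()['width'])
E
```

```text
t: 13.4
ee_pos: [0.6416, 0.2362, 0.2358]
tool_rot: [2.269, 2.173, 0.0]
contact_force: [-0.8, 0.0, 0.1]
width: 1.002
[-0.54964835 -1.00741804 -0.03993323] [0.64155542 0.23622208 0.2357836 ] 1.0002336194641936
```

View pics/w7.png

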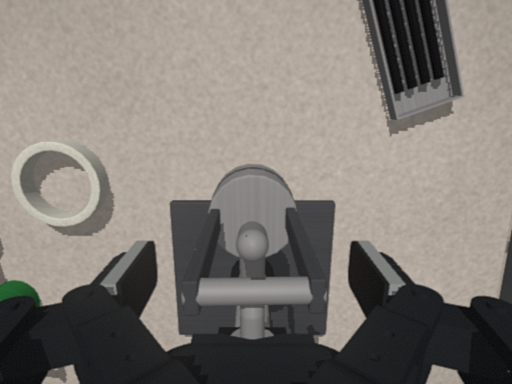

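The weight hangs free and the fingers are clear of it. I go straight up, then across to above the knob.

```bash
python3 - <<'E'
from h import *
print(rows([.6306,.008,.395],87.5))
E
python3 -m pendant '[[0,0,-0.6,0,0,0,0],[0,0,-1.4,0,0,0,0],[0,0,-2.4,0,0,0,0],[0,0,-3.2,0,0,0,0],[-0.8,-0.2,-3.2,0,0,0,0],[-1.8,-0.2,-3.2,0,0,0,0],[-2.8,-0.1,-3.2,0,0,0,0],[-3.8,-0.05,-3.2,0,0,0,0],[-4.4,-0.02,-3.2,0,0,0,0],[-4.57,-0.02,-3.2,0,0,0,0],[-4.57,-0.02,-3.2,0,0,0,0],[-4.57,-0.02,-3.2,0,0,0,0]]'
python3 - <<'E'
from h import *
d=cam('wrist','w8');print(env.state()['contact_force'],env.state()['ee_pos'],env.state()['width'])
for l in ['knob','notch']:print(l,[(x['score'],x['position'],atz(d,x['position'],.305 if l[0]=='k' else .2685)) for x in env.landmark_of('wrist',l)])
t=cam('scene','s8');crop(t,'s8c',280,160,400,280,5)
E
```

```text
(array([-4.57 , -0.022, -3.184]), array([ 0.   , -0.   ,  0.002]))
t: 14.95
ee_pos: [0.6307, 0.0093, 0.3959]
tool_rot: [-2.267, -2.175, -0.001]
contact_force: [-0.2, 0.8, -0.7]
width: 0.997
[-0.24463026 -0.06446987  0.23083213] [0.6306826  0.00933743 0.39588551] 0.9984193837860389
knob [(0.83, [250.7, 198.6], array([0.628 , 0.0123, 0.305 ]))]
notch [(0.68, [253.0, 287.5], array([ 0.6257, -0.0816,  0.2685]))]
```

View pics/w8.png

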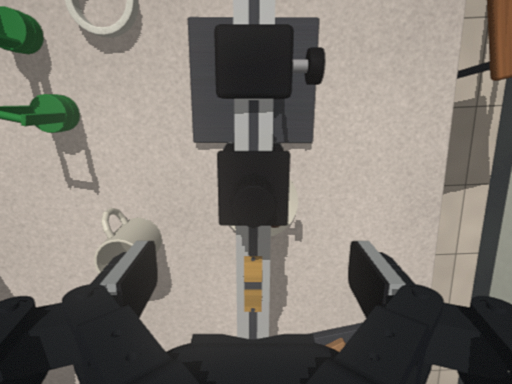

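View pics/s8c.png

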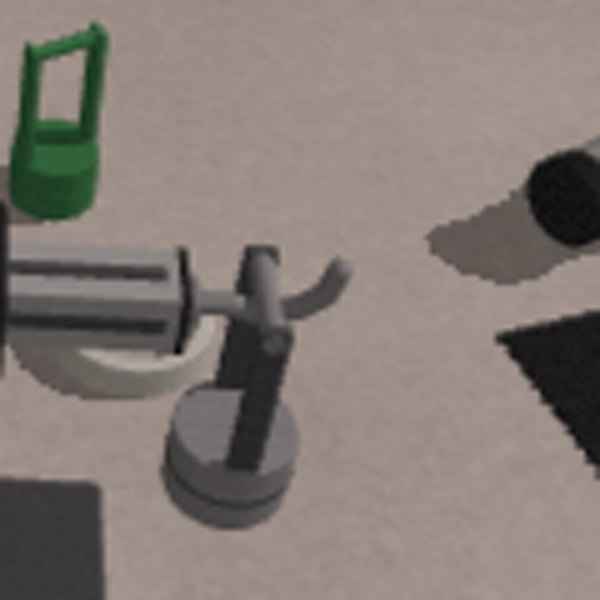

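The weight hangs upright on the seat. In the wrist view the knob is near (251,190) and the groove near (253,286). I enlarge to place both accurately.

```bash
python3 - <<'E'
from h import *
d=cam('wrist');I=d['img'][140:320,200:310].astype(float)
I=np.clip(I*2.0,0,255).astype('uint8');cv2.imwrite('pics/w8c.png',cv2.resize(I[:,:,::-1],None,fx=3.3,fy=3.3,interpolation=cv2.INTER_CUBIC))
E
```

```text
(no output)
```

View pics/w8c.png

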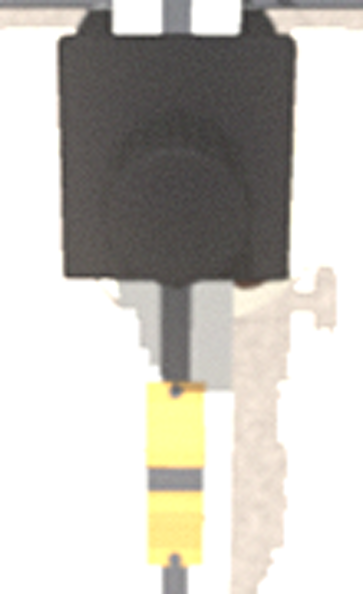

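```bash
python3 - <<'E'
from h import *
d=cam('wrist')
print('knob',atz(d,(253.6,205.8),.322)); print('groove',atz(d,(253,285.2),.2675))
print('saddle',atz(d,(253,224.2),.281),atz(d,(253,151.2),.281), 'plate',atz(d,(253,255.8),.2655),atz(d,(253,311),.2655))
print(rows([.6306,.008,.308],87.5))
E
```

```text
knob [0.6299 0.0119 0.322 ]
groove [ 0.6257 -0.0805  0.2675]
saddle [ 0.6284 -0.0171  0.281 ] [0.6309 0.0414 0.281 ] plate [ 0.6269 -0.0527  0.2655] [ 0.6246 -0.1086  0.2655]
(array([-1.100e-02, -1.000e-03,  1.756e+00]), array([-0.   , -0.   ,  0.007]))
```

```bash
python3 -m pendant '[[0.055,0,0.6,0,0,0,0],[0.055,0,1.1,0,0,0,0],[0.055,0,1.5,0,0,0,0],[0.055,0,1.75,0,0,0,0],[0.055,0,1.75,0,0,0,0]]'
python3 -m pendant '[[0,0,0,0,0,0,0.4],[0,0,0,0,0,0,0.6],[0,0,0,0,0,0,0.8],[0,0,0,0,0,0,1],[0,0,0,0,0,0,1],[0,0,0,0,0,0,1],[0,0,0,0,0,0,1]]' 60
python3 - <<'E'
from h import *
d=cam('wrist','w9');s=env.state();print(s['contact_force'],s['ee_pos'],s['ft_torque'],s['width'])
E
```

```text
t: 15.88
ee_pos: [0.6304, 0.0109, 0.3074]
tool_rot: [-2.268, -2.172, 0.002]
contact_force: [0.3, 0.5, -0.0]
width: 1.001
t: 16.75
ee_pos: [0.6313, 0.0107, 0.3093]
tool_rot: [2.268, 2.172, 0.002]
contact_force: [1.9, 1.1, 4.3]
width: 0.334
[ 2.51873206 -0.09515675  6.87571633] [0.63131291 0.01068319 0.30922787] [ 0.00873996 -0.29589528 -0.03211002] 0.3364250823864916
```

View pics/w9.png

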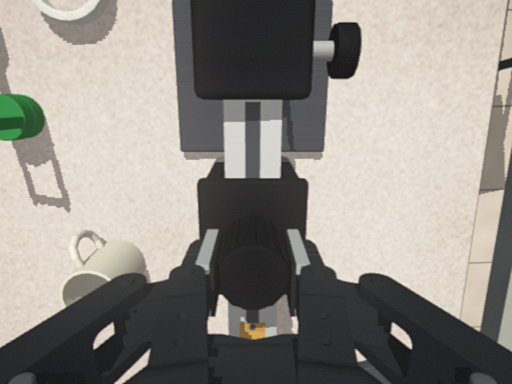

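The knob is between the pads at an opening of about 29 mm. I slide most of the way first, then take small steps and watch the force.

```bash
python3 -m pendant '[[-0.1,0,-0.02,0,0,0,1],[-0.3,0,-0.02,0,0,0,1],[-0.5,0,-0.02,0,0,0,1],[-0.7,0,-0.02,0,0,0,1],[-0.9,0,-0.02,0,0,0,1],[-1.1,0,-0.02,0,0,0,1],[-1.2,0,-0.02,0,0,0,1],[-1.2,0,-0.02,0,0,0,1]]'
python3 -m pendant '[[-0.05,0,0,0,0,0,1],[-0.1,0,0,0,0,0,1]]'
python3 -m pendant '[[-0.05,0,0,0,0,0,1],[-0.1,0,0,0,0,0,1]]'
python3 -m pendant '[[-0.05,0,0,0,0,0,1],[-0.1,0,0,0,0,0,1]]'
python3 -m pendant '[[-0.05,0,0,0,0,0,1],[-0.1,0,0,0,0,0,1]]'
```

```text
t: 17.8
ee_pos: [0.6285, -0.0506, 0.3093]
tool_rot: [2.269, 2.171, 0.0]
contact_force: [4.8, -2.1, 1.6]
width: 0.332
t: 18.05
ee_pos: [0.6284, -0.0547, 0.3093]
tool_rot: [2.269, 2.172, 0.002]
contact_force: [5.3, 2.0, 1.4]
width: 0.333
t: 18.3
ee_pos: [0.6281, -0.0596, 0.3092]
tool_rot: [2.269, 2.172, 0.002]
contact_force: [4.1, 2.9, 1.7]
width: 0.335
t: 18.55
ee_pos: [0.628, -0.0626, 0.3093]
tool_rot: [-2.267, -2.172, -0.006]
contact_force: [6.3, 8.1, 2.2]
width: 0.336
t: 18.8
ee_pos: [0.6278, -0.0671, 0.3093]
tool_rot: [-2.266, -2.173, -0.007]
contact_force: [5.4, 9.4, 1.6]
width: 0.333
```

```bash
python3 -m pendant '[[-0.04,0,0,0,0,0,1],[-0.04,0,0,0,0,0,1]]'
python3 -m pendant '[[-0.04,0,0,0,0,0,1],[-0.04,0,0,0,0,0,1]]'
python3 -m pendant '[[-0.04,0,0,0,0,0,1],[-0.04,0,0,0,0,0,1]]'
```

```text
t: 19.05
ee_pos: [0.6277, -0.0702, 0.3093]
tool_rot: [-2.267, -2.173, -0.004]
contact_force: [6.2, 4.2, 1.7]
width: 0.333
t: 19.3
ee_pos: [0.6276, -0.0724, 0.3093]
tool_rot: [-2.268, -2.173, -0.004]
contact_force: [5.4, 3.2, 2.1]
width: 0.334
t: 19.55
ee_pos: [0.6275, -0.0747, 0.3093]
tool_rot: [-2.268, -2.173, -0.003]
contact_force: [5.5, 3.5, 1.0]
width: 0.334
```

The force dropped back at y of about -0.070, so the ball is on the crest. I continue in 1 mm steps.

```bash
for i in 1 ; do python3 -m pendant '[[-0.02,0,0,0,0,0,1],[-0.02,0,0,0,0,0,1]]'; done
python3 -m pendant '[[-0.02,0,0,0,0,0,1],[-0.02,0,0,0,0,0,1]]'
python3 -m pendant '[[-0.02,0,0,0,0,0,1],[-0.02,0,0,0,0,0,1]]'
```

```text
t: 19.8
ee_pos: [0.6274, -0.0753, 0.3093]
tool_rot: [-2.268, -2.173, -0.004]
contact_force: [6.8, 4.8, 2.6]
width: 0.335
t: 20.05
ee_pos: [0.6274, -0.0767, 0.3093]
tool_rot: [-2.268, -2.173, -0.003]
contact_force: [5.7, 3.0, 1.1]
width: 0.329
t: 20.3
ee_pos: [0.6273, -0.0783, 0.3093]
tool_rot: [2.268, 2.173, 0.002]
contact_force: [4.8, 1.1, 0.9]
width: 0.332
```

```bash
python3 -m pendant '[[-0.02,0,0,0,0,0,1],[-0.02,0,0,0,0,0,1]]'
python3 -m pendant '[[-0.02,0,0,0,0,0,1],[-0.02,0,0,0,0,0,1]]'
```

```text
t: 20.55
ee_pos: [0.6272, -0.0802, 0.3093]
tool_rot: [2.268, 2.171, 0.0]
contact_force: [5.9, -0.9, 1.8]
width: 0.332
t: 20.8
ee_pos: [0.6272, -0.0809, 0.3093]
tool_rot: [2.269, 2.172, 0.001]
contact_force: [5.0, 0.3, 2.0]
width: 0.332
```

```bash
python3 -m pendant '[[-0.02,0,0,0,0,0,1],[-0.02,0,0,0,0,0,1],[-0.02,0,0,0,0,0,1]]'
python3 - <<'E'
from h import *
F=[];P=[]
for i in range(4):
    d=cam('wrist','w10');s=env.state();F.append(s['contact_force']);P.append(s['ee_pos'])
print(np.mean(F,0),np.mean(P,0),s['width'],s['t'])
cam('scene','s10');t=cam('top','t10')
E
```

```text
t: 21.18
ee_pos: [0.6271, -0.0816, 0.3092]
tool_rot: [2.269, 2.172, 0.001]
contact_force: [4.7, 0.2, 1.1]
width: 0.332
[4.82927424 0.59227033 2.05468887] [ 0.62716443 -0.08157681  0.30926324] 0.3332175473509725 21.375
```

View pics/w10.png

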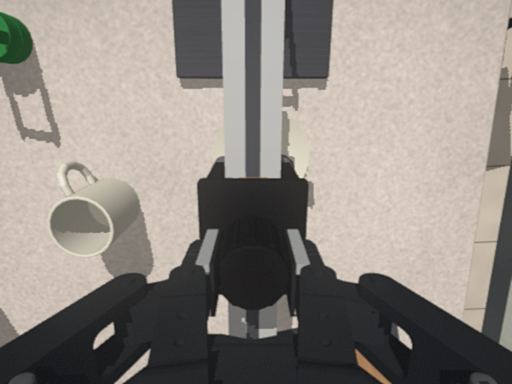

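View pics/s10.png

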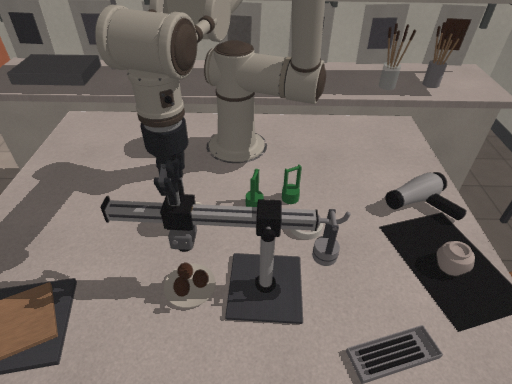

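View pics/t10.png

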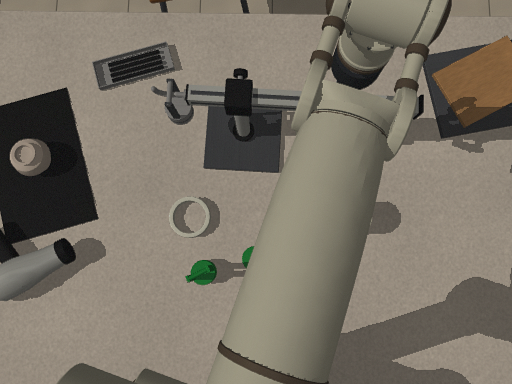

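The weight hangs still, and the mug, tape roll and plate are in place. The force at y=-0.0816 is close to zero, after a brief pull inwards. I probe in 0.5 mm steps for the firm stop.

```bash
python3 -m pendant '[[-0.01,0,0,0,0,0,1],[-0.01,0,0,0,0,0,1]]'
python3 -m pendant '[[-0.01,0,0,0,0,0,1],[-0.01,0,0,0,0,0,1]]'
```

```text
t: 21.72
ee_pos: [0.6272, -0.0818, 0.3093]
tool_rot: [2.269, 2.173, 0.002]
contact_force: [6.0, 2.2, 2.1]
width: 0.331
t: 21.98
ee_pos: [0.6271, -0.082, 0.3093]
tool_rot: [-2.269, -2.173, -0.003]
contact_force: [4.9, 2.1, 2.0]
width: 0.337
```

```bash
python3 -m pendant '[[-0.02,0,0,0,0,0,1],[-0.02,0,0,0,0,0,1]]'
python3 -m pendant '[[-0.01,0,0,0,0,0,1],[-0.01,0,0,0,0,0,1]]'
```

```text
t: 22.22
ee_pos: [0.6271, -0.0825, 0.3093]
tool_rot: [-2.268, -2.173, -0.004]
contact_force: [5.8, 4.8, 1.3]
width: 0.331
t: 22.48
ee_pos: [0.6271, -0.0826, 0.3092]
tool_rot: [-2.267, -2.173, -0.004]
contact_force: [5.3, 5.5, 1.8]
width: 0.334
```

The position has stalled near -0.0826 while the force climbs to 5.5 N, which is the firm stop. I back off to relieve the push and keep the grip.

```bash
python3 -m pendant '[[0.02,0,0,0,0,0,1],[0.04,0,0,0,0,0,1],[0.04,0,0,0,0,0,1],[0.04,0,0,0,0,0,1],[0.04,0,0,0,0,0,1]]'
python3 - <<'E'
from h import *
F=[];P=[]
for i in range(4):
    d=cam('wrist');s=env.state();F.append(s['contact_force']);P.append(s['ee_pos'])
# inner saddle edge vs earlier: knob in same place in hand?
print(np.mean(F,0),np.mean(P,0),s['width'],s['t'],abs(s['joint_vel']).max())
crop(d,'w11',180,140,330,330,3)
t=cam('scene');crop(t,'s11',130,150,380,270,3)
E
```

```text
t: 23.1
ee_pos: [0.6271, -0.0822, 0.3093]
tool_rot: [2.269, 2.172, 0.001]
contact_force: [4.6, 0.3, 1.4]
width: 0.333
[5.33416592 0.72889919 1.60773865] [ 0.62713658 -0.08213872  0.30925255] 0.33674438042260113 23.3 0.0019796907279132844
```

View pics/s11.png

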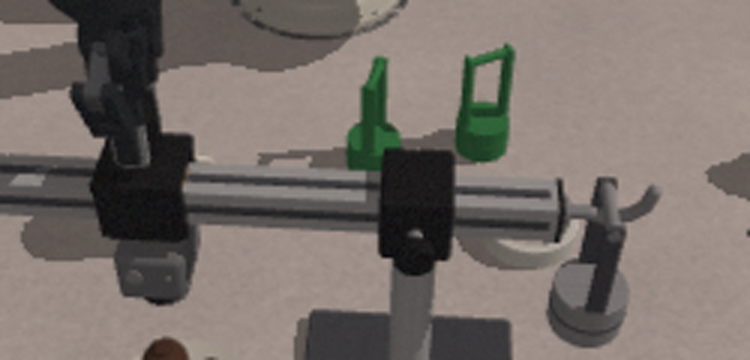

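View pics/w11.png

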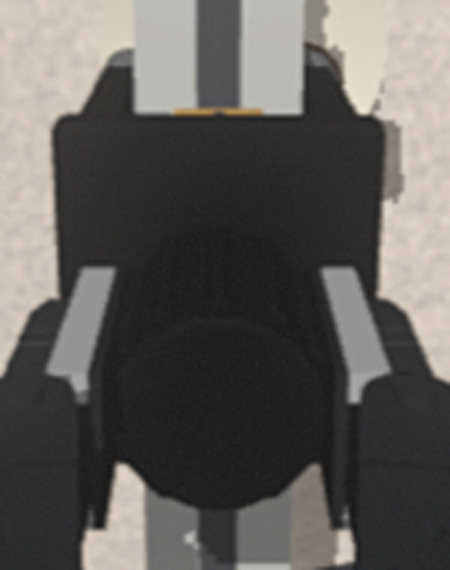

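```bash
python3 - <<'E'
from h import *
d=cam('wrist'); e=atz(d,(253,178.7),.281);print(e, e[1]-.0293, atz(d,(253,176.3),.2665))
E
```

```text
[ 0.6272 -0.05    0.281 ] -0.07930000000000001 [ 0.6272 -0.0521  0.2665]
```

Feel and vision agree to about 1 mm: the carriage is at y of about -0.080 and the notch at about -0.0805. I hand in.

```bash
python3 - <<'E'
from h import *
print(env.finish_job()); s=env.state(); print(s['t'],s['ee_pos'],s['contact_force'],s['width'])
E
```

```text
the job is handed in; nothing more can be done
None
the job is handed in; nothing more can be done
```

The steel counterweight hangs by its bar on the hook. The carriage sits in the notch of the click plate with the gripper still holding the knob. I handed the job in at about 23 s of the 72 s allowed, and `env.finish_job()` reported no verdict.

- **Counterweight:** After I let go, the wrist force was back to about zero. Later scene views show it upright on the hook's seat with nothing touching it.
- **Carriage by feel:** The force along the arm rose to about 9 N on the ramp, above the roughly 5 N you described. It fell to about 3 N on the crest and dipped to -0.9 N as the carriage was drawn in. It then climbed to 5.5 N with almost no movement, which I took as the stop. I backed off 2 mm, leaving under 1 N along the arm with the 60 N grip kept.
- **Carriage by sight:** The wrist camera puts the carriage at y ≈ -0.079 to -0.081 m and the notch at y ≈ -0.0805 m. The separate notch estimates spread over -0.079 to -0.082 m, so the agreement is good to 1–2 mm.
- **Residual force:** A steady sideways force of about 5 N on the knob remained at the end. It comes from a small grip offset and did not move anything.
- **Mug, tape roll and plate of cones:** They looked undisturbed in the last pictures, but I did not measure their positions again. The mug was partly hidden.

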